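# Set the warming plate to two dots and start it

### The job

Switch on the warming plate under the white cup: lay a fingertip on the big ribbed dial and turn it by friction, gripping nothing, until it clicks in at the two-dot mark. Only then press the round start button beside it all the way down with a fingertip and let it go. The cup on the plate and the other things standing round it stay where they are.

Things in the scene. Friction and masses are not known exactly. Their poses are not given: they have to be found in the camera images.
- warmer: electric warming plate, fixed: low grey housing with aluminium deck, 170 (x) x 320 (y) x 46 mm high. Origin: centre of its underside on the worktop; +x points to its back (away from the robot at yaw 0), +y to its left. Round black hot plate, 128 mm across, top 3 mm over the deck, centred at x 5, y 85 mm; dial axis at x 0, y -85 mm; start button at x -52, y 0 mm
- dial (a joint): angle of the dial in rad, growing clockwise seen from above. It clicks in every 45 degrees: 0 off, 0.785 one dot, 1.571 two dots, 2.356 three dots; stops lie just beyond. It starts at off or one dot. Between clicks it resists with up to 0.05 N m; past half-way it pulls itself into the next click and stays there when let go
- dial_top (a point): centre of the dial's flat top, on its upright axis, 67 mm above the worktop. The dial is a black disc, 96 mm across its ribbed rim (24 upright ribs, 2 mm proud), 20 mm high, too wide to grip; it does not give downward. A fingertip pressed on the top with about 10 N, 25 to 40 mm from the axis, or against the rim, carries it round
- dial_pointer (a point): end of the white pointer line on the dial's top, 44 mm from the axis, at the height of the top; it turns with the dial and points to the current mark
- two_dot_mark (a point): middle of the two-dot mark on the deck, 46 mm above the worktop, 63 mm from the dial's axis, 22.5 deg clockwise of the housing's +x. The other marks at that radius: ring (off) 67.5 deg and one dot 22.5 deg anticlockwise of +x, three dots 67.5 deg clockwise
- start_button (a joint): travel of the start button in m: 0 = up, 0.005 = fully down; a spring that takes 4 N at full travel pushes it back up
- start_button_top (a point): centre of the top face of the start button: white, round, 28 mm across, in a black collar on the front part of the deck between dial and hot plate; it is pressed straight down
- mug: small white cup with a handle, 64 mm across, 91 mm with handle, 51 mm high, standing on the hot plate; origin at the centre of its foot
- egg_timer: round kitchen timer, 62 mm across, 50 mm high, left of the warming plate; origin at the centre of its foot; not part of the job
- tub: yoghurt tub, 72 mm across, 71 mm high, left of the warming plate; origin at the centre of its foot; not part of the job
- spice_jar: spice jar, 45 mm across, 106 mm high, right of the warming plate; origin at the centre of its foot; not part of the job
- teaspoon: steel teaspoon, 139 x 28 x 10 mm, lying right of the warming plate; origin at the middle of its underside; not part of the job
- jar: glass jar with a lid, 59 mm across, 90 mm high, behind the dial's side of the warming plate; origin at the centre of its foot; not part of the job

How it is judged:
On the way, in this order (a step that is already met when the one before it is completed fails the run):
1. the dial has clicked in at two dots (value of joint dial between 1.4408 and 1.7008 rad), for 0.2 s.
2. the start button is pressed fully down, the dial still at two dots (all of step 1 and value of joint start_button above 0.004 m), for 0.04 s.
At the end, for the whole second after the job is handed in: The dial rests at two dots (within 0.13 rad), the start button is up again (less than 1.5 mm down), and the cup and the five other loose things are within 30 mm of where they stood (all of step 1 and value of joint start_button below 0.0015 m and distance of each of mug, egg_timer, tub, spice_jar, teaspoon, jar from where it was at the start of the episode below 0.03 m); the robot touches nothing.
It fails at once if the start button was pressed (more than 3 mm) while the dial was not at two dots (value of joint start_button above 0.003 m and not (value of joint dial between 1.4408 and 1.7008 rad)).
It fails at once if the cup or another thing standing by was moved, lifted or carried (more than 30 mm) (distance of any of mug, egg_timer, tub, spice_jar, teaspoon, jar from where it was at the start of the episode above 0.03 m).
It also fails if it takes over 48 s, if anything falls off the work surface, if the arm or the gripper's body presses on something with over 40 N, if the wrist force passes 120 N, or if a joint passes its speed limit or range.

### The arm

A 6-joint arm with a two-finger parallel gripper is mounted at the origin on a cart in front of the work surface, level with it; the furniture and walls round the work are solid. World frame = base frame: x ahead of the robot, y to its left, z up, the work surface at z = 0. Lengths are in m, angles in rad, forces in N, time in s.
With the tool pointing down it reaches from about 0.325 to 0.9 m from the base axis. Payload 3.5 kg.
Tool frame: the origin (TCP) lies between the finger pads; the fingertips stand 22 mm ahead of it and the grasp point (between the pads) lies 3 mm ahead of it; z points along the fingers, y is the line along which they close (so a half turn about z gives the same grasp; the last joint's range is limited). The gripper opens to 85 mm and grips with 20 to 120 N. Pads are 22 mm wide; open, the fingers measure 114 mm over their backs; the gripper's body (76 mm by 85 mm) begins 54 mm behind the grasp point. The pads swing forward as they close: fully open they stand 13 mm farther back than shut.
Start: joints at [-1.367, 0.276, -0.026, 1.268, 0, 1.467], TCP at [0.189, -0.596, 0.253] pointing down, gripper open.
Joint ranges: [-3.12, 3.12], [-0.85, 1.88], [-1.08, 1.24], [-1.95, 2.15], [-1.57, 1.53], [-3.14, 3.14]. Speed limits (rad/s): [2.57, 2.57, 3.14, 3.14, 3.14, 3.14].

### API

Orientations are given as [roll, pitch, yaw] about the fixed x, y, z axes, in that order (R = Rz(yaw) Ry(pitch) Rx(roll)).
In Python, from rig import sense, grab_frame, hand_in gives the robot as it stands.
- The arm moves only by the tool carry_out, never from a script. Its argument "commands" is a list of rows, each a list of 3 entries, a list of its own where there are three numbers: the shift along the tool's x, y, z in mm, then the turn about the tool's z in rad, then the opening in per cent of the stroke, from 0 (shut) to 100 (fully open). In form: [[[tx, ty, tz], twist, jaw], ...]. A call has 1 to 8 rows; each row is the pose to reach, as a shift and turn from the pose commanded when the call began, along the tool's axes at that moment; what a row does not reach only later rows make up. A row lasts 1/8 s, in which the tool goes at most 62.5 mm and 10.7 degrees, less where a joint would pass 70% of its speed; a pose out of reach is approached as far as the arm can. A call with a gripper value outside its range is refused whole. The fingers move at their own pace and stop on an object; "newtons" is the grip in N (left out, the last holds). Time passes only in rows, so rows that repeat a pose let the fingers close. It gives the time, the measured TCP pose, the force, the opening and the grip force at its end, in the units of the state.
- sense(): the state, without advancing time (a new reading comes with each control period).
- grab_frame(name): name is "scene" or "top" or "wrist"; returns a dict with "pixels" (400x640x3 uint8, red, green, blue), "z_map" (400x640 float32, m along the optical axis (not along the pixel's ray), 0 where there is no reading), "mtx" (3x3 intrinsics, pixels), "R" (3x3) and "t" (3): a world point X has camera coordinates R X + t; the wrist camera has in their place "tool_from_camera" (4x4, takes a point from camera to tool coordinates, whose origin is the TCP and whose axes are the flange's). Camera axes: x right, y down, z forward; pixel columns grow to the right and rows downward; lengths in m; the calibration is good to about 2 mm. The wrist camera is an equidistant fisheye: a pixel r from the principal point sees the ray r / f radians off the axis. A picture is of the moment at which its call begins: read the wrist's pose just before it.
- hand_in(): hands the job in; it is judged then, once.
The state is a dict: "t": time; "q": joint angles; "qvel": joint speeds; "joint_efforts": joint torques, N m; "tool_pos": TCP position; "tool_rot": TCP orientation; "force": force on the tool from outside, world axes, zero at the start; "wrist_torque": the same for the moment, N m; "grip_width": finger opening in m; "grip_force": force on a finger pad.
Only numpy, scipy, OpenCV 4.12 (cv2) and the standard library are available. Lean on these libraries where they do the work, as an engineer would, in place of code of your own. Each camera call takes 0.05 s, during which the arm holds its last target. There are 200 camera calls.

## Working session

There is one attempt and no reset: what is moved stays moved. The work goes in short steps, Python scripts to look and compute and a tool call to move; the robot and the scene stay as the last step left them, time stands still between calls to the robot, and variables do not carry over. Pictures are saved under pics/ and viewed, at most 10 in all, crops included, and the job is handed in when it is done.

Besides the shell and the picture viewer there is one more tool, called after ">>>" in YAML: its name, and indented under it one key for each argument. carry_out: Moves the arm, as the interface text tells. Its arguments: {"type":"object","properties":{"commands":{"type":"array","items":{"type":"array"}},"newtons":{"type":"number"}},"required":["commands"]}

```bash
mkdir -p pics
cat > h.py <<'E'
import numpy as np,cv2
from rig import sense,grab_frame,hand_in
def world(f):
    z=f["z_map"];v,u=np.mgrid[:z.shape[0],:z.shape[1]]
    K=f["mtx"];c=np.stack([(u-K[0,2])/K[0,0]*z,(v-K[1,2])/K[1,1]*z,z],-1)
    return (c-f["t"])@f["R"]
E
python3 - <<'E'
from h import *
s=sense();print(s["tool_pos"],s["tool_rot"],s["t"],s["grip_width"])
for n in("top","scene"):
    f=grab_frame(n);np.savez(n,**f);cv2.imwrite(f"pics/{n}0.png",f["pixels"][...,::-1])
E
```

```text
[ 0.18858487 -0.59509561  0.2521476 ] [-3.13935572e+00 -2.28570210e-04  3.06788553e-01] 0.0 0.08499904669769982
```

View pics/top0.png

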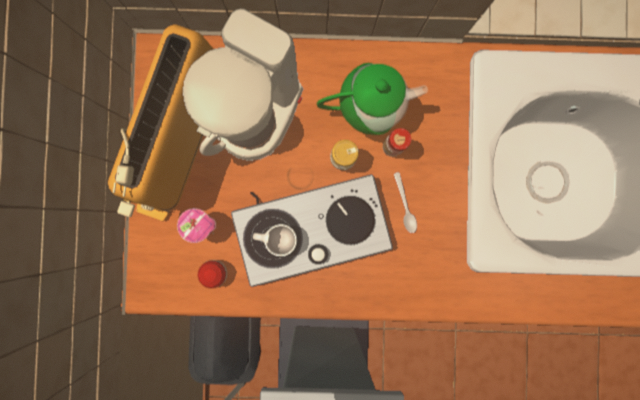

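View pics/scene0.png

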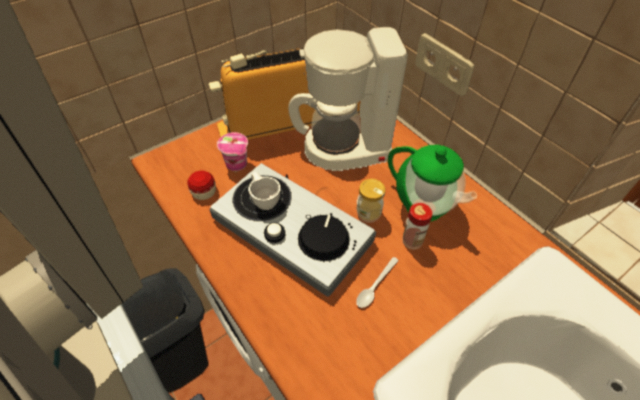

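The top view shows the dial at about (351,220), with its pointer running up-left to about (337,206). The button is at (318,254), the cup at (280,240) and the jar at (345,153). Next I'll work out the positions.

Run:
```python
from h import *
f=dict(np.load("top.npz"));P=world(f);im=f["pixels"]
for n,(u,v) in dict(dial=(353,222),btn=(318,254),cup=(280,240),jar=(345,153),spice=(399,139),spoon=(409,222),deck=(300,215)).items():print(n,P[v,u].round(4))
g=im.max(2)
h=P[...,2]
roi=np.zeros(h.shape,bool);roi[180:265,310:395]=1
m=roi&(abs(h-.067)<.006)
q=P[m];(c,r)=cv2.minEnclosingCircle(q[:,:2].astype(np.float32));print("dial c",c,r,np.median(q[:,2]),m.sum(), q[:,:2].mean(0))
w=m&(g>130)&(np.hypot(P[...,0]-c[0],P[...,1]-c[1])<.047)
d=P[w][:,:2]-c;print("pointer px",w.sum(),d.round(3).tolist()[:40]);
a=np.arctan2(d[:,1].sum(),d[:,0].sum())
roi[:]=0;roi[240:268,303:333]=1
b=roi&(g>170)&(im.min(2)>130)&(h>.047);print("btn",P[b].mean(0),b.sum())
# yaw from housing
k=(abs(h-.046)<.007);k[:170]=0;k[290:]=0;k[:,:230]=0;k[:,398:]=0
k=cv2.morphologyEx(k.astype(np.uint8),cv2.MORPH_OPEN,np.ones((3,3)));n,l,st,_=cv2.connectedComponentsWithStats(k)
i=1+st[1:,4].argmax();R=cv2.minAreaRect(P[l==i][:,:2].astype(np.float32));print("housing",R)
print("pointer world angle deg",np.degrees(a))
c2=np.array(c);bt=P[b].mean(0)[:2]-c2;print("yaw from btn",np.degrees(np.arctan2(bt[1],bt[0])-np.arctan2(85,-52)),np.linalg.norm(bt),"exp",np.hypot(85,52))
big=cv2.resize(im[165:290,225:425],None,fx=4,fy=4,interpolation=cv2.INTER_CUBIC);cv2.imwrite("pics/crop.png",big[...,::-1])
```

```text
dial [ 0.5311 -0.031   0.0685]
btn [0.4623 0.0403 0.0693]
cup [0.4886 0.1213 0.0576]
jar [ 0.6723 -0.0089  0.0899]
spice [ 0.7017 -0.1164  0.1058]
spoon [ 0.5347 -0.1617  0.0041]
deck [0.5427 0.0811 0.0454]
dial c (0.5071553587913513, -0.003634713590145111) 0.08262977749109268 0.06755536122287994 1675 [ 0.5283654  -0.01981535]
pointer px 12 [[0.046, -0.004], [0.046, -0.006], [0.046, -0.008], [0.044, -0.006], [0.044, -0.008], [0.044, -0.01], [0.044, -0.012], [0.042, -0.008], [0.042, -0.01], [0.042, -0.012], [0.04, -0.01], [0.04, -0.012]]
btn [0.46179981 0.0418934  0.07489304] 275
housing ((0.5106781125068665, 0.05559889227151871), (0.16876143217086792, 0.31852540373802185), 16.527006149291992)
pointer world angle deg -11.438730766446563
yaw from btn 13.43438444817673 0.06426456829623994 exp 99.64436762808022
```

View pics/crop.png

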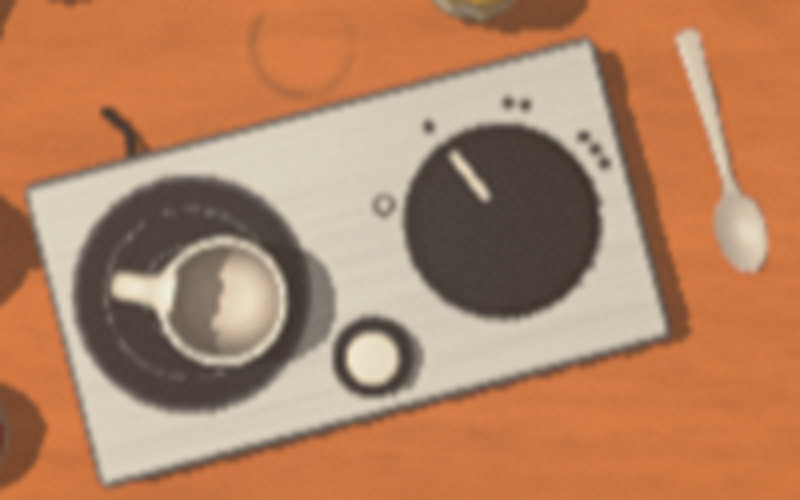

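The pointer is at one dot and the housing yaw is about 16.5°, with its size matching the given one. That puts the dial centre at about (0.535, -0.026) and the button at about (0.461, 0.041). I'll move above the right side of the dial with the fingers shut.

>>> carry_out:
  commands:
    - [[60,-48,0],0,0]
    - [[120,-96,0],0,0]
    - [[180,-144,0],0,0]
    - [[240,-192,0],0,0]
    - [[300,-240,0],0,0]
    - [[360,-288,0],0,0]
    - [[420,-336,0],0,0]
    - [[460,-368,0],0,0]
  newtons: 30

```text
t: 1.1
tool_pos: [0.4672, -0.1782, 0.2531]
tool_rot: [3.142, 0.0, 0.307]
force: [0.6, -1.4, 0.5]
grip_width: -0.0
grip_force: 0.0
```

>>> carry_out:
  commands:
    - [[46,-37,0],0,0]
    - [[46,-37,50],0,0]
    - [[46,-37,100],0,0]
    - [[46,-37,135],0,0]
    - [[46,-37,135],0,0]
    - [[46,-37,135],0,0]

```text
t: 1.85
tool_pos: [0.5, -0.1314, 0.1194]
tool_rot: [3.141, -0.001, 0.307]
force: [-0.4, -0.5, 0.6]
grip_width: -0.0
grip_force: 0.0
```

```bash
cat > st.py <<'E'
from h import *
s=sense();p=s["tool_pos"];y=s["tool_rot"][2];print(s["t"],p.round(4) if hasattr(p,'round') else p,np.round(s["tool_rot"],4),"F",np.round(s["force"],2),s["grip_width"])
c,n=np.cos(y),np.sin(y);D=np.array([.535,-.026]);d=np.array(p[:2])-D
print("rel dial r,ang",np.hypot(*d),np.degrees(np.arctan2(d[1],d[0])))
def tool(w):
    e=np.array(w)-p[:2];return (np.array([e[0]*c+e[1]*n,e[0]*n-e[1]*c])*1000).round(1)
r=.033
for a in range(-65,-131,-7):print(a,tool(D+r*np.array([np.cos(np.radians(a)),np.sin(np.radians(a))])))
print("button",tool([.461,.041]))
E
python3 st.py
python3 - <<'E'
from h import *
f=grab_frame("scene");cv2.imwrite("pics/s1.png",cv2.resize(f["pixels"][140:320,180:420],None,fx=3,fy=3)[...,::-1])
E
```

```text
1.85 [ 0.5    -0.1314  0.1194] [ 3.1407e+00 -1.1000e-03  3.0670e-01] F [-0.43 -0.5   0.56] -4.399036545894147e-05
rel dial r,ang 0.1110023565625261 -108.35575664595991
-65 [ 69.4 -57.2]
-72 [ 65.4 -56.9]
-79 [ 61.4 -57.1]
-86 [ 57.4 -57.8]
-93 [ 53.5 -59. ]
-100 [ 49.9 -60.6]
-107 [ 46.4 -62.7]
-114 [ 43.2 -65.2]
-121 [ 40.4 -68. ]
-128 [ 37.9 -71.2]
button [  14.8 -176.1]
```

View pics/s1.png

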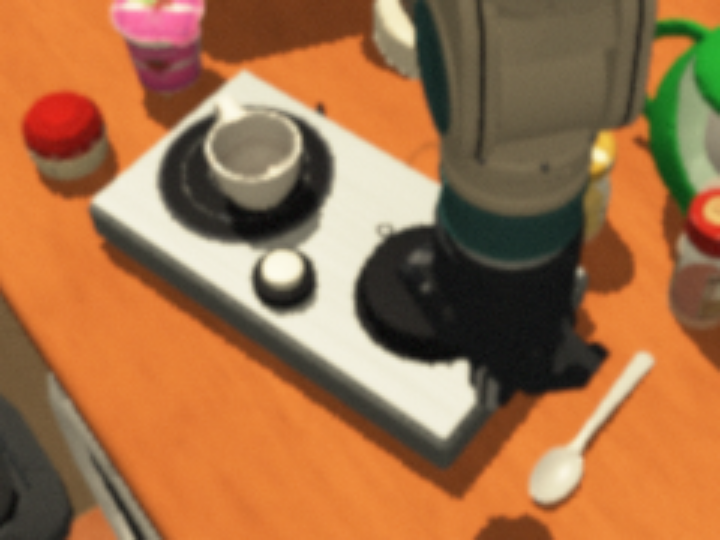

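The picture shows the gripper right of the dial, clear of the jar and spoon. I'll move to the arc start and come down close to the top.

>>> carry_out:
  commands:
    - [[35,-29,0],0,0]
    - [[69,-57,0],0,0]
    - [[69,-57,15],0,0]
    - [[69,-57,26],0,0]
    - [[69,-57,28],0,0]
    - [[69,-57,29],0,0]
    - [[69,-57,29],0,0]

```text
t: 2.78
tool_pos: [0.5478, -0.0564, 0.0896]
tool_rot: [3.141, -0.0, 0.306]
force: [0.3, 0.3, 0.4]
grip_width: -0.0005
grip_force: 0.0
```

```bash
python3 st.py
```

```text
2.775 [ 0.5478 -0.0564  0.0896] [ 3.1414e+00 -3.0000e-04  3.0580e-01] F [0.33 0.3  0.43] -0.000537952345813621
rel dial r,ang 0.03298678077813223 -67.12017876996966
-65 [ 1.2 -0.1]
-72 [-2.8  0.2]
-79 [-6.8 -0.1]
-86 [-10.8  -0.8]
-93 [-14.6  -1.9]
-100 [-18.3  -3.6]
-107 [-21.8  -5.7]
-114 [-25.   -8.1]
-121 [-27.8 -11. ]
-128 [-30.3 -14.2]
button [ -53.5 -119. ]
```

Now I'll press down in 1 mm steps.

>>> carry_out:
  commands:
    - [[0,0,1],0,0]
    - [[0,0,1],0,0]

```text
t: 3.02
tool_pos: [0.5484, -0.0561, 0.089]
tool_rot: [3.141, -0.001, 0.307]
force: [0.2, -0.3, 3.0]
grip_width: -0.0
grip_force: 1.7
```

>>> carry_out:
  commands:
    - [[0,0,1],0,0]
    - [[0,0,1],0,0]

```text
t: 3.28
tool_pos: [0.549, -0.0559, 0.0889]
tool_rot: [3.141, -0.002, 0.307]
force: [-0.7, 0.3, 9.2]
grip_width: -0.0001
grip_force: 4.3
```

>>> carry_out:
  commands:
    - [[-4,0.3,0.4],0,0]
    - [[-8,0,0.4],0,0]
    - [[-12,-0.7,0.4],0,0]
    - [[-15.8,-1.8,0.4],0,0]
    - [[-19.5,-3.5,0.4],0,0]
    - [[-23,-5.6,0.4],0,0]
    - [[-24.6,-6.8,0.4],0,0]
    - [[-24.6,-6.8,0.4],0,0]

```text
t: 4.28
tool_pos: [0.5241, -0.0572, 0.0889]
tool_rot: [3.139, -0.003, 0.307]
force: [-1.5, -0.4, 9.0]
grip_width: 0.0
grip_force: 4.7
```

```bash
python3 st.py
```

```text
4.275 [ 0.5241 -0.0572  0.0889] [ 3.1392 -0.0033  0.3068] F [-1.54 -0.44  8.97] 1.718243847138459e-05
rel dial r,ang 0.033044243919244404 -109.21811058614917
-65 [24.1  6.3]
-72 [20.   6.5]
-79 [16.   6.3]
-86 [12.   5.6]
-93 [8.2 4.4]
-100 [4.5 2.8]
-107 [1.1 0.7]
-114 [-2.1 -1.8]
-121 [-5.  -4.6]
-128 [-7.4 -7.8]
button [ -30.5 -112.7]
```

Next I'll lift off, step back from the dial and look at it.

>>> carry_out:
  commands:
    - [[0,0,-5],0,0]
    - [[0,0,-40],0,0]
    - [[-30,50,-90],0,0]
    - [[-60,100,-110],0,0]
    - [[-60,140,-110],0,0]
    - [[-60,140,-110],0,0]
    - [[-60,140,-110],0,0]

```text
t: 5.15
tool_pos: [0.5067, -0.2078, 0.1962]
tool_rot: [-3.14, 0.001, 0.306]
force: [-0.2, 0.9, 0.1]
grip_width: 0.0001
grip_force: 0.0
```

```bash
python3 st.py
python3 - <<'E'
from h import *
f=grab_frame("top");cv2.imwrite("pics/t2.png",cv2.resize(f["pixels"][165:290,225:425],None,fx=4,fy=4,interpolation=cv2.INTER_CUBIC)[...,::-1])
P=world(f);print(P[254,318],P[252:257,316:321,2].round(4))
E
```

```text
5.15 [ 0.5067 -0.2078  0.1962] [-3.1397e+00  1.2000e-03  3.0640e-01] F [-0.16  0.88  0.06] 0.00013199033449801283
rel dial r,ang 0.18397519945723742 -98.84681559846989
-65 [  86.1 -132.1]
-72 [  82.1 -131.8]
-79 [  78. -132.]
-86 [  74.1 -132.7]
-93 [  70.2 -133.9]
-100 [  66.5 -135.5]
-107 [  63.1 -137.6]
-114 [  59.9 -140.1]
-121 [  57.1 -142.9]
-128 [  54.6 -146.1]
button [  31.5 -251. ]
[0.4620582  0.04025835 0.0666529 ] [[0.0711 0.0668 0.0702 0.07   0.0688]
 [0.0708 0.0664 0.0692 0.0652 0.0681]
 [0.0668 0.0689 0.0667 0.0665 0.0708]
 [0.0676 0.0679 0.069  0.0674 0.0639]
 [0.0679 0.0701 0.0679 0.067  0.0678]]
```

View pics/t2.png

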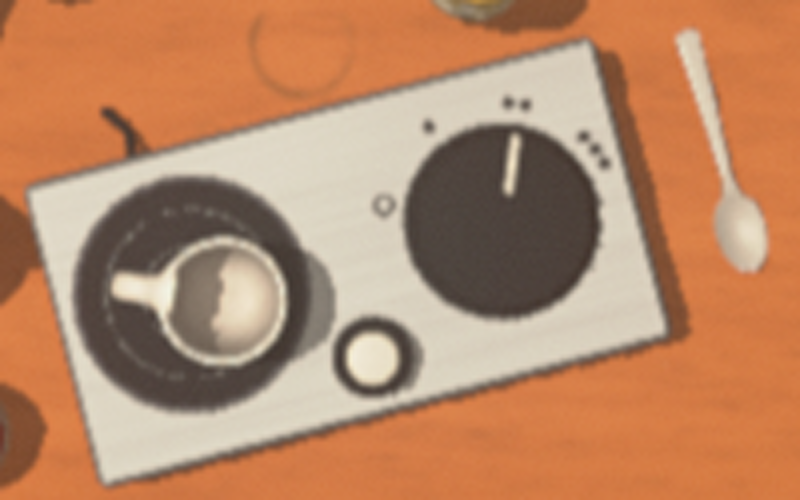

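The pointer now ends at (515,135), on the two-dot mark, and the cup and spoon haven't moved. On to the button.

>>> carry_out:
  commands:
    - [[8,-62,0],0,0]
    - [[15,-124,0],0,0]
    - [[23,-186,0],0,0]
    - [[31,-245,0],0,0]
    - [[31,-251,0],0,0]
    - [[31,-251,50],0,0]
    - [[31,-251,90],0,0]
    - [[31,-251,98],0,0]

```text
t: 6.2
tool_pos: [0.4578, 0.0406, 0.0961]
tool_rot: [-3.139, 0.007, 0.307]
force: [0.4, 0.0, 0.5]
grip_width: -0.0001
grip_force: 0.0
```

```bash
python3 st.py | sed -n '1p;$p'
```

```text
6.2 [0.4578 0.0406 0.0961] [-3.1394  0.0066  0.3073] F [0.42 0.01 0.51] -6.598063683984774e-05
button [3.1 0.5]
```

>>> carry_out:
  commands:
    - [[1,0,4],0,0]
    - [[1,0,8],0,0]
    - [[1,0,10],0,0]
    - [[1,0,10],0,0]

```text
t: 6.7
tool_pos: [0.4627, 0.0405, 0.0895]
tool_rot: [3.141, -0.001, 0.307]
force: [0.8, 0.1, 0.6]
grip_width: -0.0
grip_force: 0.0
```

>>> carry_out:
  commands:
    - [[0,0,2],0,0]
    - [[0,0,3],0,0]
    - [[0,0,3],0,0]

```text
t: 7.08
tool_pos: [0.4628, 0.0405, 0.0863]
tool_rot: [3.141, -0.001, 0.307]
force: [1.1, -0.5, 1.5]
grip_width: -0.0001
grip_force: 1.3
```

>>> carry_out:
  commands:
    - [[-1,0,1],0,0]
    - [[-1,0,2],0,0]
    - [[-1,0,3],0,0]
    - [[-1,0,3],0,0]

```text
t: 7.58
tool_pos: [0.4625, 0.0404, 0.0839]
tool_rot: [3.141, -0.002, 0.307]
force: [1.4, 1.6, 10.0]
grip_width: -0.0003
grip_force: 4.0
```

>>> carry_out:
  commands:
    - [[0,0,1],0,0]
    - [[0,0,2],0,0]
    - [[0,0,2],0,0]

```text
t: 7.95
tool_pos: [0.4626, 0.0404, 0.0837]
tool_rot: [3.141, -0.002, 0.307]
force: [-3.9, 1.2, 21.5]
grip_width: -0.0003
grip_force: 10.9
```

Run:
```python
from h import *
f=dict(np.load("top.npz"));P=world(f);r=np.hypot(P[...,0]-.462,P[...,1]-.041);h=P[...,2]
for a,b in((0,.01),(.01,.013),(.015,.017),(.017,.019),(.019,.021),(.024,.03)):
    m=(r>=a)&(r<b);print(a,m.sum(),np.percentile(h[m],[10,50,90]).round(4))
```

```text
0 71 [0.0654 0.068  0.0697]
0.01 53 [0.0646 0.0672 0.0695]
0.015 43 [0.057  0.0587 0.0609]
0.017 53 [0.0565 0.0581 0.0605]
0.019 60 [0.0552 0.0582 0.0605]
0.024 221 [0.0445 0.0467 0.0491]
```

>>> carry_out:
  commands:
    - [[0,0,-3],0,0]
    - [[0,0,-15],0,0]
    - [[0,0,-60],0,0]
    - [[0,0,-110],0,0]
    - [[0,60,-110],0,0]
    - [[-10,120,-110],0,0]
    - [[-20,180,-110],0,0]
    - [[-20,240,-110],0,0]

```text
t: 8.95
tool_pos: [0.5126, -0.1957, 0.1901]
tool_rot: [-3.139, 0.003, 0.306]
force: [1.7, 0.6, 0.9]
grip_width: 0.0
grip_force: 0.0
```

```bash
python3 st.py | head -1
python3 - <<'E'
from h import *
f=grab_frame("top");cv2.imwrite("pics/t3.png",cv2.resize(f["pixels"][130:290,180:430],None,fx=3,fy=3,interpolation=cv2.INTER_CUBIC)[...,::-1])
P=world(f);print(np.median(P[251:258,315:322,2]))
E
```

```text
8.95 [ 0.5126 -0.1957  0.1901] [-3.1389e+00  3.0000e-03  3.0620e-01] F [1.71 0.62 0.92] 3.768414616579737e-05
0.06770781779614347
```

View pics/t3.png

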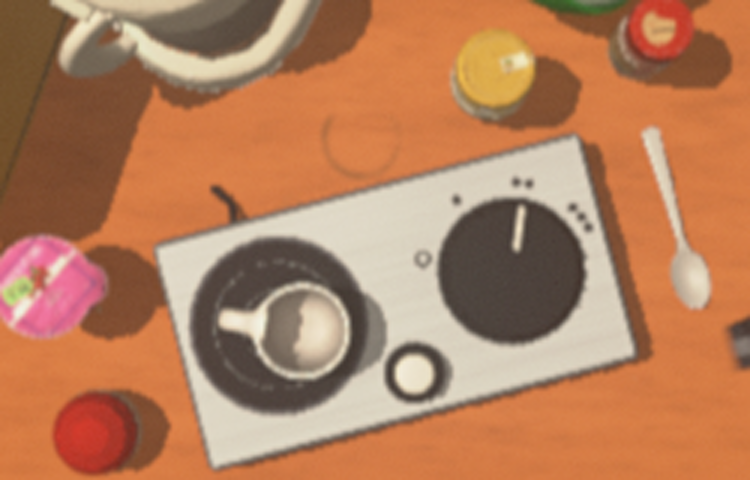

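The dial pointer (520,207) is still at two dots and the button (414,372) is back up at 67.7 mm. The tip bottomed out at about 62 mm, above the 58 mm collar, so the press was full. Everything else is where it stood.

>>> carry_out:
  commands:
    - [[0,0,0],0,0]
    - [[0,0,0],0,0]
    - [[0,0,0],0,0]

```text
t: 9.38
tool_pos: [0.5138, -0.193, 0.1906]
tool_rot: [-3.14, 0.001, 0.308]
force: [0.0, -0.0, 0.1]
grip_width: 0.0002
grip_force: 0.0
```

```bash
python3 -c "from rig import hand_in;print(hand_in())"
```

```text
the job is handed in; nothing more can be done
None
```

I turned the dial by friction from one dot to two dots, then pressed the start button all the way down and let it go; the last picture shows the cup and the other things where they stood, and the job is handed in at about 9.4 s (the hand-in returned no verdict).

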